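# Swing the candle box round to its place on the stall counter

## Robot

A 7-joint arm with a two-finger parallel gripper is mounted at the origin on the work surface. World frame = base frame: x ahead of the robot, y to its left, z up, the work surface at z = 0. Lengths are in m, angles in rad, forces in N, time in s.
With the tool pointing down it reaches from about 0.35 to 0.9 m from the base axis. Payload 8.1 kg.
Tool frame: the origin (TCP) lies midway between the tips of the shut fingers; the grasp point (between the pads) lies 19 mm behind it; x points along the fingers, z is the direction in which the jaws open and shut, and the axes are right-handed (so a half turn about x gives the same grasp; the last joint's range is limited). The gripper opens to 92 mm and grips with 3 to 60 N. Pads are 19 mm wide; open, the fingers measure 130 mm over their backs; the gripper's body (75 mm by 190 mm) begins 47 mm behind the grasp point.
Start: joints at [-1.341, 0.434, 0.025, 1.573, -0.012, 1.134, -0.075], TCP at [0.204, 0.591, 0.227] pointing down, gripper open.
Joint ranges: [-2.62, 2.62], [-0.44, 2.09], [-1.27, 1.32], [0.08, 2.57], [-1.32, 4.46], [0.12, 2], [-2.74, 2.74]. Speed limits (rad/s): [2.22, 2.22, 3.01, 3.01, 3.14, 3.14, 3.14].

## Interface

Orientations are given as a rotation vector (axis times angle).
In Python, from cell import arm gives the robot as it stands. The module is installed in compiled form; this text tells all that it offers.
- The arm moves only by the tool move_arm, never from a script. Its argument "steps" is text: rows parted by semicolons, each of 5 numbers parted by spaces: the shift along the tool's x, y, z in m, then the turn about the tool's x in rad, then the closure in counts, from 0 (fully open) to 255 (shut). A call has 1 to 10 rows; each row is the pose to reach, as a shift and turn from the pose commanded when the call began, along the tool's axes at that moment; what a row does not reach only later rows make up. A row lasts 1/12 s, in which the tool goes at most 41.7 mm and 7.16 degrees, less where a joint would pass 70% of its speed; a pose out of reach is approached as far as the arm can. A call with a gripper value outside its range is refused whole. The fingers move at their own pace and stop on an object; "squeeze" is the grip in N (left out, the last holds). Time passes only in rows, so rows that repeat a pose let the fingers close. It gives the time, the measured TCP pose, the force and the opening at its end, in the units of the state.
- arm.observe(): the state, without advancing time (a new reading comes with each control period).
- arm.get_image(name): name is "side" or "top" or "wrist"; returns a dict with "img" (384x512x3 uint8, blue, green, red), "z_map" (384x512 float32, m along the optical axis (not along the pixel's ray), 0 where there is no reading), "vfov" (degrees; the focal length in pixels is half the picture's height over the tangent of half this angle, whatever the lens; pixels are square), "cx", "cy" (the principal point, pixels), "k1" (the pictures are not rectified: a ray, as slopes to the right and down, at radius r is drawn at 1 + k1 r^2 times it, then the intrinsics apply), "extrinsics" (4x4, takes a point from camera to world coordinates). Camera axes: x right, y up, looking along -z (the intrinsics and any distortion apply to the point x, -y, -z); pixel columns grow to the right and rows downward; lengths in m; the calibration is good to about 2 mm. A picture is of the moment at which its call begins.
- arm.sign_off(): hands the job in, once; it reports no verdict.
The state is a dict: "clock": time; "joints": joint angles; "dq": joint speeds; "joint_efforts": joint torques, N m; "position": TCP position; "ee_rot": TCP orientation; "force": force on the tool from outside, world axes, zero at the start; "ft_torque": the same for the moment, N m; "width": opening from 0.0 (shut) to 1.0 (fully open).
Only numpy, scipy, OpenCV 4.12 (cv2) and the standard library are available. Lean on these libraries where they do the work, as an engineer would, in place of code of your own. Each camera call takes 0.05 s, during which the arm holds its last target.

## Task

The dark wooden box full of white candles is held to the stall counter by a pin at one corner and has been swung aside for refilling. Push its free corner round the pin, a quarter turn clockwise seen from above, so that the box sits squarely on the green mat again. Keep it flat on the counter, leave the coin tray and the carton of bottles where they stand, and let go of the box.

Things in the scene. Friction and masses are not known exactly. Their poses are not given: they have to be found in the camera images.
- candle_box_center (a point): Centre, half-way up, of the dark wooden box full of white candles: 140 (x) x 100 (y) x 60 mm high, flat sides, 0.65 kg, loose on the counter. An eye plate at its -x -y corner sits over a fixed pin (2 mm play) at x -83, y -63 mm from here, box axes. Starts 83 to 93 degrees counter-clockwise of its place; pushing its long +y side near the free (+x +y) corner towards -y turns it; stays where left.
- place_center (a point): Centre of the green mat marking the box's place: 156 x 116 mm, under 1 mm thick, at counter height, 8 mm larger than the box all round. Its x and y axes are where the box's x and y axes must point. The fixed pin (brass cap 23 mm across, top 42 mm above the counter) stands at x -83, y -63 mm from this point in these axes.
- coin_tray: Bystander: light wooden tray of coins with two compartments, 150 x 190 mm (x, y), 40 mm high, loose; origin at the centre of its underside. Leave it alone.
- bottle_carton: Bystander: open cardboard carton 160 x 130 mm (x, y), 60 mm high, holding six small white bottles with green caps that reach 80 mm above the counter, loose; origin at the centre of its underside. Leave it alone.
There are look-alikes about, which are no part of the job. Leave any pink or red look-alike of the part that bears candle_box_center alone.

How it is judged:
By the outcome, as a careful person would: the job done as asked, in the order asked, and still so for the second after the job is handed in, with the robot touching nothing.
It also fails if it takes over 40 s, if anything falls off the work surface, if the arm or the gripper's body presses on something with over 40 N, if the wrist force passes 120 N, or if a joint passes its speed limit or range.

## Working session

There is one attempt and no reset: what is moved stays moved. The work goes in short steps, Python scripts to look and compute and a tool call to move; the robot and the scene stay as the last step left them, time stands still between calls to the robot, and variables do not carry over. Pictures are saved under pics/ and viewed, and the job is handed in when it is done.

Besides the shell and the picture viewer there is one more tool, called after ">>>" by a JSON object that holds its "api" and its "payload". move_arm: Moves the arm, as the interface text tells. Its arguments: {"type":"object","properties":{"steps":{"type":"string"},"squeeze":{"type":"number"}},"required":["steps"]}

```bash
mkdir -p pics; cat > h.py <<'E'
import numpy as np,cv2
from cell import arm
def grab(n):
    d=arm.get_image(n); np.savez(''+n+'.npz',**{k:d[k] for k in d}); return d
def pts(d):
    h,w=d['z_map'].shape; f=h/2/np.tan(np.radians(d['vfov'])/2)
    K=np.array([[f,0,d['cx']],[0,f,d['cy']],[0,0,1.]])
    u,v=np.meshgrid(np.arange(w),np.arange(h))
    p=np.stack([u,v],-1).reshape(-1,1,2).astype(float)
    q=cv2.undistortPoints(p,K,np.array([d['k1'],0,0,0.])).reshape(h,w,2)
    z=d['z_map']; P=np.stack([q[...,0]*z,-q[...,1]*z,-z,np.ones_like(z)],-1)
    W=P@np.array(d['extrinsics']).T
    W[z==0]=np.nan
    return W[...,:3]
E
python3 - <<'E'
from h import *
for n in ['top','side','wrist']:
    d=grab(n); cv2.imwrite(f'pics/{n}0.png',d['img']); print(n,d['vfov'],d['k1'],np.round(d['extrinsics'],3).tolist())
print(arm.observe())
E
```

```text
top 51.59273188916019 -0.11483456953143628 [[0.027, 0.985, -0.169, 0.313], [-1.0, 0.025, -0.015, 0.023], [-0.01, 0.169, 0.986, 1.08], [0.0, 0.0, 0.0, 1.0]]
side 45.25605773982252 -0.0015166138498593966 [[0.679, 0.511, -0.527, -0.195], [-0.734, 0.474, -0.485, -0.589], [0.002, 0.717, 0.698, 0.928], [0.0, 0.0, 0.0, 1.0]]
wrist 70.26051674388086 -0.06541307449871715 [[0.326, -0.911, -0.253, 0.135], [0.945, 0.314, 0.088, 0.614], [-0.0, -0.268, 0.963, 0.385], [0.0, 0.0, 0.0, 1.0]]
{'clock': 0.15, 'joints': array([-1.34059473,  0.43506712,  0.02494775,  1.57382834, -0.01157388,
        1.13399694, -0.07513576]), 'dq': array([-0.00079781, -0.00140452,  0.0001699 , -0.00297722,  0.00074642,
        0.00181762, -0.00057391]), 'joint_efforts': array([ 2.40074471e-03, -6.68257284e+01,  9.86322127e-01, -3.14692962e+01,
       -6.04421413e-02,  3.93626466e-02,  1.98937951e-04]), 'position': array([0.20410151, 0.59035622, 0.22614547]), 'ee_rot': array([-0.96134125,  1.34937548,  0.96007675]), 'force': array([0.78088831, 0.33280004, 0.64861374]), 'ft_torque': array([-0.00731813,  0.00228874, -0.04602239]), 'width': 1.0006219283929931}
```

View pics/top0.png

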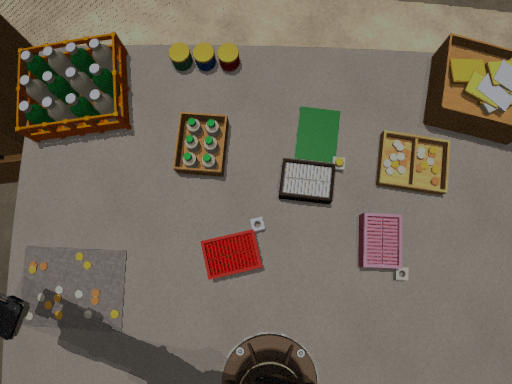

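View pics/side0.png

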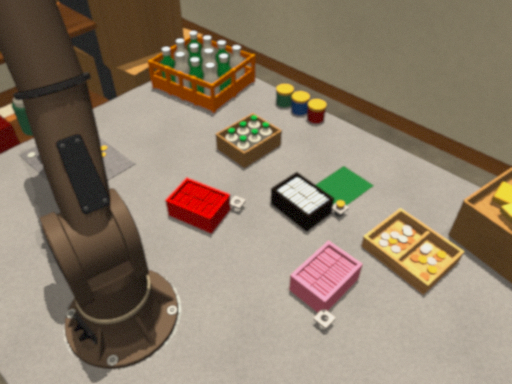

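View pics/wrist0.png

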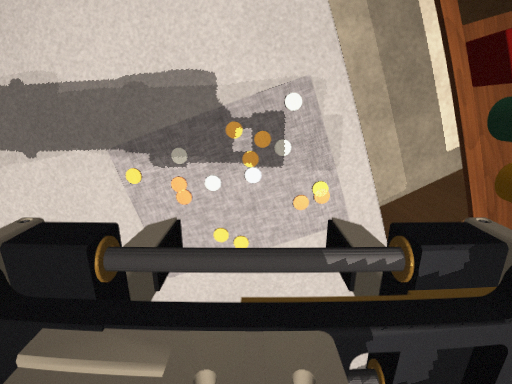

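The candidates are the black box with white candles at top (307,181), the red look-alike at (231,255) and the pink one at (382,241). The dark box sits beside the brass pin (339,163) and the green mat (318,134), so I choose that one. Next I check a close crop and measure.

```bash
python3 - <<'E'
from h import *
d=np.load('top.npz'); img=d['img']; W=pts(d)
cv2.imwrite('pics/crop.png',cv2.resize(img[90:220,250:370],None,fx=4.5,fy=4.5,interpolation=cv2.INTER_CUBIC))
hsv=cv2.cvtColor(img,cv2.COLOR_BGR2HSV)
def rect(m,name):
    P=W[m]; P=P[~np.isnan(P).any(1)]
    r=cv2.minAreaRect(P[:,:2].astype(np.float32)); print(name,len(P),np.round(r[0],4),np.round(r[1],4),round(r[2],2),'z',np.round(np.percentile(P[:,2],[5,50,95]),4)); print(np.round(cv2.boxPoints(r),4).tolist())
roi=np.zeros(img.shape[:2],bool); roi[95:215,265:350]=1
g=roi&(hsv[...,0]>50)&(hsv[...,0]<85)&(hsv[...,1]>120)
rect(g,'mat')
b=roi&(W[...,2]>0.052); b[:,335:]=0
rect(b,'boxtop'); 
b=roi&(W[...,2]>0.03); 
rect(b,'box all')
p=roi.copy();p[:,:334]=0;p&=W[...,2]>0.03
rect(p,'pin')
y=roi&(hsv[...,0]>15)&(hsv[...,0]<35)&(hsv[...,1]>100);rect(y,'cap')
for n,(r0,r1,c0,c1) in dict(carton=(105,182,168,235),tray=(125,200,372,455)).items():
    q=np.zeros(roi.shape,bool);q[r0:r1,c0:c1]=1
    rect(q&(W[...,2]>0.025),n)
q=np.zeros(roi.shape,bool);q[225:285,195:268]=1;rect(q&(W[...,2]>.03),'red')
q[:]=0;q[205:285,355:412]=1;rect(q&(W[...,2]>.02),'pink')
E
```

```text
mat 2028 [ 0.6159 -0.103 ] [0.1356 0.2829] 80.84 z [-0.0023  0.0011  0.0047]
[[0.46540001034736633, -0.14749999344348907], [0.7447999715805054, -0.19249999523162842], [0.7663000226020813, -0.05860000103712082], [0.4869999885559082, -0.01360000018030405]]
boxtop 1436 [ 0.5306 -0.0865] [0.1383 0.101 ] 84.5 z [0.0524 0.0561 0.0625]
[[0.47369998693466187, -0.15049999952316284], [0.5742999911308289, -0.16019999980926514], [0.5875999927520752, -0.02250000089406967], [0.4869999885559082, -0.012799999676644802]]
box all 2130 [ 0.5418 -0.1021] [0.1672 0.1262] 84.47 z [0.0438 0.0541 0.062 ]
[[0.4708999991416931, -0.17919999361038208], [0.5965999960899353, -0.19130000472068787], [0.6126999855041504, -0.02500000037252903], [0.4871000051498413, -0.012799999676644802]]
pin 72 [ 0.573  -0.1645] [0.025  0.0508] 49.25 z [0.0358 0.0424 0.0616]
[[0.5455999970436096, -0.1573999971151352], [0.5841000080108643, -0.19059999287128448], [0.6003999710083008, -0.17159999907016754], [0.5619000196456909, -0.13840000331401825]]
cap 136 [ 0.54   -0.1002] [0.1605 0.1221] 84.52 z [0.0196 0.0525 0.0625]
[[0.471599996
[... 459 characters left out ...]
4 z [0.027  0.0384 0.043 ]
[[0.5055999755859375, -0.4839000105857849], [0.7034000158309937, -0.5091000199317932], [0.7293000221252441, -0.30559998750686646], [0.531499981880188, -0.28040000796318054]]
red 2186 [0.3304 0.1067] [0.1007 0.1415] 14.88 z [0.0465 0.054  0.0616]
[[0.26350000500679016, 0.16220000386238098], [0.29989999532699585, 0.02539999969303608], [0.39719998836517334, 0.05130000039935112], [0.36090001463890076, 0.18799999356269836]]
pink 2364 [ 0.3595 -0.2972] [0.1301 0.1691] 88.93 z [0.027  0.0537 0.0619]
[[0.2736999988555908, -0.36059999465942383], [0.44279998540878296, -0.3637999892234802], [0.44519999623298645, -0.2337000072002411], [0.2761000096797943, -0.2304999977350235]]
```

View pics/crop.png

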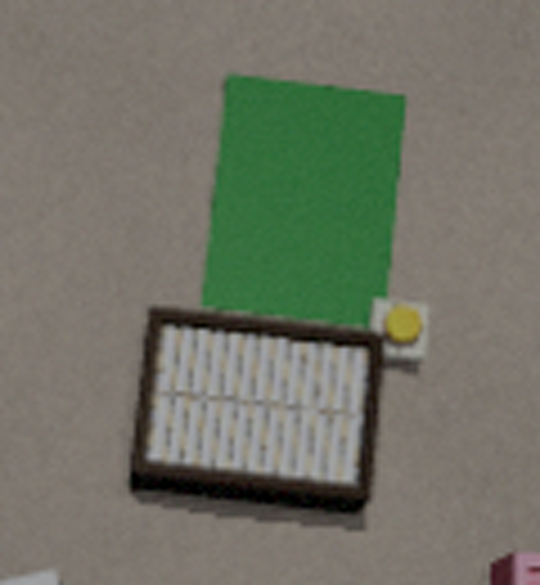

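```bash
python3 - <<'E'
from h import *
d=np.load('top.npz'); img=d['img']; W=pts(d)
hsv=cv2.cvtColor(img,cv2.COLOR_BGR2HSV)
g=((hsv[...,0]>50)&(hsv[...,0]<85)&(hsv[...,1]>150)&(hsv[...,2]>60)).astype(np.uint8)
g[:,:285]=0;g[:,350:]=0;g[:100]=0;g[165:]=0
n,l,s,c=cv2.connectedComponentsWithStats(g);k=1+s[1:,4].argmax();m=l==k
P=W[m][:,:2];r=cv2.minAreaRect(P.astype(np.float32));print('mat',s[k],r,np.round(cv2.boxPoints(r),4).tolist())
y=(hsv[...,0]>18)&(hsv[...,0]<35)&(hsv[...,1]>150);y[:,:330]=0;y[:,350:]=0;y[:150]=0;y[175:]=0
Q=W[y];print('cap',y.sum(),np.argwhere(y).mean(0),np.nanmean(Q,0),Q[:,:2].min(0),Q[:,:2].max(0))
pin=np.array(np.nanmean(Q,0)[:2])
for a in [r[2],]:
  print(a)
q=cv2.boxPoints(r)
np.save('mat.npy',q)
# side cam
d=np.load('side.npz'); img=d['img']; W=pts(d);hsv=cv2.cvtColor(img,cv2.COLOR_BGR2HSV)
g=((hsv[...,0]>50)&(hsv[...,0]<85)&(hsv[...,1]>150)).astype(np.uint8)
n,l,s,c=cv2.connectedComponentsWithStats(g[:, :]); 
for k in range(1,n):
  if s[k,4]>300:
    P=W[l==k][:,:2];r=cv2.minAreaRect(P[~np.isnan(P).any(1)].astype(np.float32));print('side mat',s[k],r,np.round(cv2.boxPoints(r),4).tolist())
y=(hsv[...,0]>18)&(hsv[...,0]<35)&(hsv[...,1]>120);y[:,:330]=0;y[:,352:]=0;y[:195]=0;y[220:]=0
Q=W[y];print('side cap',y.sum(),np.nanmean(Q,0))
q=np.zeros(y.shape,bool);q[165:235,265:336]=1;q&=W[...,2]>.053
r=cv2.minAreaRect(W[q][:,:2].astype(np.float32));print('side boxtop',r,np.round(cv2.boxPoints(r),4).tolist())
from scipy.spatial.transform import Rotation as R
print(R.from_rotvec(arm.observe()['ee_rot']).as_matrix().round(3))
E
```

```text
mat [314 110   2   2   2] ((0.7455428838729858, -0.1134854108095169), (0.004777493886649609, 0.0), 140.13832092285156) [[0.7473999857902527, -0.11500000208616257], [0.7473999857902527, -0.11500000208616257], [0.7437000274658203, -0.1120000034570694], [0.7437000274658203, -0.1120000034570694]]
cap 40 [162.  339.2] [ 0.58308703 -0.17481769  0.04176129] [ 0.57487978 -0.18386586] [ 0.59219804 -0.16606228]
140.13832092285156
side mat [318 168  53  35 996] ((0.6609483957290649, -0.12037555128335953), (0.10689813643693924, 0.17572715878486633), 83.36735534667969) [[0.5674999952316284, -0.16329999268054962], [0.7421000003814697, -0.18359999358654022], [0.7544000148773193, -0.07739999890327454], [0.579800009727478, -0.057100001722574234]]
side cap 55 [ 0.58423721 -0.1742728   0.04020364]
side boxtop ((0.530919075012207, -0.08748753368854523), (0.1444551944732666, 0.10572710633277893), 84.84405517578125) [[0.4717999994754791, -0.15469999611377716], [0.5770999789237976, -0.16419999301433563], [0.5900999903678894, -0.0203000009059906], [0.4848000109195709, -0.01080000028014183]]
[[-0.    -0.945  0.327]
 [-0.001  0.327  0.945]
 [-1.    -0.    -0.001]]
```

```bash
python3 - <<'E'
from h import *
for n,(r0,r1,c0,c1) in dict(top=(100,165,285,350),side=(160,215,310,380)).items():
    d=np.load(n+'.npz'); img=d['img'].astype(int); W=pts(d)
    g=(img[...,1]-np.maximum(img[...,0],img[...,2])>25)&(abs(W[...,2])<.012)
    m=np.zeros(g.shape,bool);m[r0:r1,c0:c1]=1;m&=g
    P=W[m][:,:2].astype(np.float32)
    r=cv2.minAreaRect(P);print(n,m.sum(),r,np.round(cv2.boxPoints(r),4).tolist())
    # edges: +y / -y fit by scan along rows of x
    # mean of extremes in x bins
    for s in (1,-1):
        xs=[];ys=[]
        for x0 in np.arange(.61,.72,.006):
            q=P[(P[:,0]>=x0)&(P[:,0]<x0+.006)]
            if len(q)>5: xs.append(x0+.003);ys.append((q[:,1]*s).max()*s)
        k=np.polyfit(xs,ys,1);print(s,np.degrees(np.arctan(k[0])),np.polyval(k,.65))
    xs=[];ys=[]
    for y0 in np.arange(-.16,-.09,.006):
        q=P[(P[:,1]>=y0)&(P[:,1]<y0+.006)]
        xs.append(q[:,0].max());ys.append(y0+.003)
    k=np.polyfit(ys,xs,1);print('far',np.degrees(np.arctan(k[0])),np.polyval(k,-.125))
E
```

```text
top 2071 ((0.6749239563941956, -0.12101050466299057), (0.11535370349884033, 0.15693530440330505), 84.37093353271484) [[0.5911999940872192, -0.17069999873638153], [0.7473999857902527, -0.18610000610351562], [0.7587000131607056, -0.07129999995231628], [0.6025000214576721, -0.05590000003576279]]
1 -5.691391674156327 -0.062229586977577016
-1 -5.749971361230339 -0.17517065146600297
far 7.020859750135123 0.7511449098448095
side 1175 ((0.6818357110023499, -0.12202959507703781), (0.11864863336086273, 0.14563126862049103), 83.88518524169922) [[0.6031000018119812, -0.17329999804496765], [0.7479000091552734, -0.18880000710487366], [0.7605999708175659, -0.07079999893903732], [0.6158000230789185, -0.05530000105500221]]
1 3.514343147299119 -0.06746294630502706
-1 -5.116086728851617 -0.17652074561691747
far 4.678663062901134 0.7511320234317603
```

The crop shows the dark box with white candles. Its eye plate is on the yellow brass cap and it is next to the green mat, so the choice is confirmed.

Measured values:

| Item | Position (m) | Yaw |
|---|---|---|
| Pin | (0.585, -0.175) | n/a |
| Box | n/a | 84.8° |
| Mat | (0.675, -0.121) | -5.7° |

First I travel with the fingers shut to a stand-off in front of the box's long +y side.

```bash
cat > plan.py <<'E'
import numpy as np
PIN=np.array([.585,-.175])
def onarc(th,off=.0095,bx=.138):
    t=np.radians(th);R=np.array([[np.cos(t),-np.sin(t)],[np.sin(t),np.cos(t)]])
    return PIN+R@np.array([bx,.113+off])
def rows(cur,wps):
    # cur,(x,y,z,yawdeg)
    y=np.radians(cur[3]);ty=np.array([-np.sin(y),np.cos(y)]);tz=np.array([np.cos(y),np.sin(y)])
    o=[]
    for w in wps:
        dl=np.array(w[:2])-cur[:2]
        o.append(f"{cur[2]-w[2]:.3f} {dl@ty:.3f} {dl@tz:.3f} {-np.radians(w[3]-cur[3]):.3f} 255")
    return '; '.join(o)
E
python3 - <<'E'
from plan import *
c=np.array([.204,.591,.227,70.9]); e=np.r_[onarc(84.8,.035),.227,84.8]; print(e)
print(rows(c,[c+(e-c)*k/20 for k in (10,20)]))
m=c+(e-c)/2
print(onarc(84.8),onarc(-5.7))
E
```

```text
[ 4.50116405e-01 -2.41543311e-02  2.27000000e-01  8.48000000e+01]
0.000 -0.217 -0.250 -0.121 255; 0.000 -0.434 -0.501 -0.243 255
[ 0.47551146 -0.02646546] [ 0.73448434 -0.06681182]
```

>>> {"api": "move_arm", "payload": {"steps": "0 -0.022 -0.025 -0.012 255; 0 -0.044 -0.050 -0.024 255; 0 -0.065 -0.075 -0.036 255; 0 -0.087 -0.100 -0.048 255; 0 -0.109 -0.125 -0.06 255; 0 -0.130 -0.150 -0.072 255; 0 -0.152 -0.175 -0.084 255; 0 -0.174 -0.200 -0.096 255; 0 -0.195 -0.225 -0.108 255; 0 -0.217 -0.250 -0.121 255", "squeeze": 20}}

```text
clock: 0.98
position: [0.3277, 0.2819, 0.2267]
ee_rot: [-1.052, 1.302, 1.052]
force: [0.3, 0.2, 1.0]
width: 0.327
```

```bash
python3 - <<'E'
from plan import *
c=np.array([.327,.283,.227,77.85]); e=np.r_[onarc(84.8,.035),.227,84.8]
print(rows(c,[c+(e-c)*k/10 for k in range(1,11)]))
E
```

```text
0.000 -0.019 -0.027 -0.012 255; 0.000 -0.037 -0.055 -0.024 255; 0.000 -0.056 -0.082 -0.036 255; 0.000 -0.074 -0.110 -0.049 255; 0.000 -0.093 -0.137 -0.061 255; 0.000 -0.111 -0.165 -0.073 255; 0.000 -0.130 -0.192 -0.085 255; 0.000 -0.148 -0.219 -0.097 255; 0.000 -0.167 -0.247 -0.109 255; 0.000 -0.185 -0.274 -0.121 255
```

>>> {"api": "move_arm", "payload": {"steps": "0 -0.019 -0.027 -0.012 255; 0 -0.037 -0.055 -0.024 255; 0 -0.056 -0.082 -0.036 255; 0 -0.074 -0.110 -0.049 255; 0 -0.093 -0.137 -0.061 255; 0 -0.111 -0.165 -0.073 255; 0 -0.130 -0.192 -0.085 255; 0 -0.148 -0.219 -0.097 255; 0 -0.167 -0.247 -0.109 255; 0 -0.185 -0.274 -0.121 255"}}

```text
clock: 1.82
position: [0.4511, -0.025, 0.2268]
ee_rot: [-1.143, 1.25, 1.142]
force: [0.0, 0.4, -0.1]
width: 0.005
```

```bash
python3 - <<'E'
from h import *
s=arm.observe();print(s['position'],s['joints'].round(2),s['width'])
for n in ['side','wrist']:
    d=grab(n); cv2.imwrite(f'pics/{n}1.png',d['img'])
E
```

```text
[ 0.45109445 -0.02500368  0.22681794] [-0.44  0.15  0.44  2.   -0.07  1.01  1.51] 0.00479904264085213
```

View pics/wrist1.png

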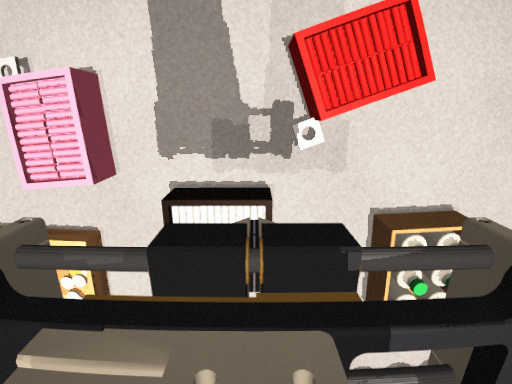

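View pics/side1.png

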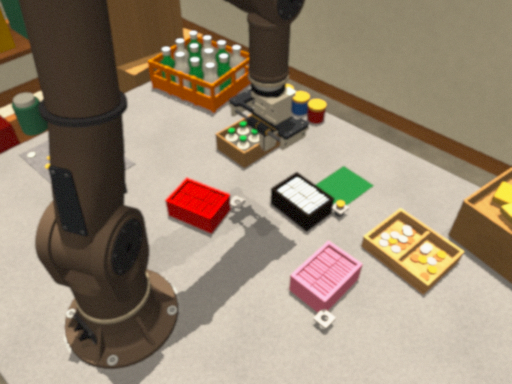

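The wrist view shows the box edge at (218,195), just in front of the shut fingers at (255,240). The red and pink look-alikes at (360,60) and (60,130) are well clear. I go down to z 24 mm.

>>> {"api": "move_arm", "payload": {"steps": "0.020 0 0 0 255; 0.045 0 0 0 255; 0.070 0 0 0 255; 0.095 0 0 0 255; 0.120 0 0 0 255; 0.145 0 0 0 255; 0.165 0 0 0 255; 0.185 0 0 0 255; 0.195 0 0 0 255; 0.203 0 0 0 255"}}

```text
clock: 2.75
position: [0.4499, -0.0227, 0.0224]
ee_rot: [-1.141, 1.252, 1.144]
force: [0.3, 0.6, 0.3]
width: 0.005
```

```bash
python3 - <<'E'
from h import *
from plan import *
s=arm.observe();print(s['position'],s['force'].round(1))
d=grab('side'); cv2.imwrite('pics/side2.png',d['img'][120:260,200:400].repeat(4,0).repeat(4,1)[:600])
c=np.array([.450,-.024,.024,84.8])
print(rows(c,[[*onarc(84.8,o),.024,84.8] for o in (.028,.02,.014,.0095)]+[[*onarc(t),.024,t] for t in (83.3,81.8,80.3,78.8,77.3,75.8)]))
E
```

```text
[ 0.44994596 -0.02271395  0.02244173] [0.3 0.6 0.3]
0.000 -0.007 -0.000 -0.000 255; 0.000 -0.015 -0.000 -0.000 255; 0.000 -0.021 -0.000 -0.000 255; 0.000 -0.026 -0.000 -0.000 255; 0.000 -0.029 0.003 0.026 255; 0.000 -0.033 0.006 0.052 255; 0.000 -0.037 0.009 0.079 255; 0.000 -0.041 0.012 0.105 255; 0.000 -0.045 0.015 0.131 255; 0.000 -0.049 0.017 0.157 255
```

View pics/side2.png

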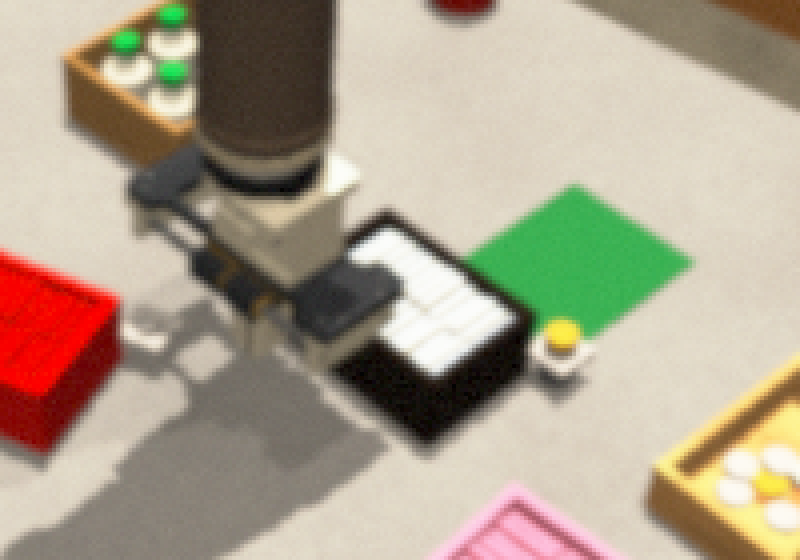

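The side view shows the fingers down in front of the box's near long face at (300,360), with nothing else touched. Now I start the push.

>>> {"api": "move_arm", "payload": {"steps": "0 -0.007 0 0 255; 0 -0.015 0 0 255; 0 -0.021 0 0 255; 0 -0.026 0 0 255; 0 -0.029 0.003 0.026 255; 0 -0.033 0.006 0.052 255; 0 -0.037 0.009 0.079 255; 0 -0.041 0.012 0.105 255; 0 -0.045 0.015 0.131 255; 0 -0.049 0.017 0.157 255"}}

```text
clock: 3.63
position: [0.4998, -0.0106, 0.024]
ee_rot: [-1.022, 1.319, 1.026]
force: [-9.9, 1.0, 7.4]
width: 0.005
```

```bash
python3 - <<'E'
from h import *
from plan import *
s=arm.observe();print(s['position'],s['force'].round(1))
d=grab('side'); cv2.imwrite('pics/side3.png',d['img'][120:260,200:400].repeat(4,0).repeat(4,1)[:600])
c=np.array([*onarc(75.8),.024,75.8]);print(c)
print(rows(c,[[*onarc(t),.024,t] for t in 75.8-2*np.arange(1,11)]))
E
```

```text
[ 0.49981651 -0.01056004  0.0240132 ] [-9.9  1.   7.4]
[ 5.00095364e-01 -1.11663869e-02  2.40000000e-02  7.58000000e+01]
0.000 -0.005 0.004 0.035 255; 0.000 -0.010 0.008 0.070 255; 0.000 -0.015 0.012 0.105 255; 0.000 -0.020 0.016 0.140 255; 0.000 -0.026 0.019 0.175 255; 0.000 -0.031 0.022 0.209 255; 0.000 -0.037 0.026 0.244 255; 0.000 -0.043 0.028 0.279 255; 0.000 -0.049 0.031 0.314 255; 0.000 -0.055 0.034 0.349 255
```

View pics/side3.png

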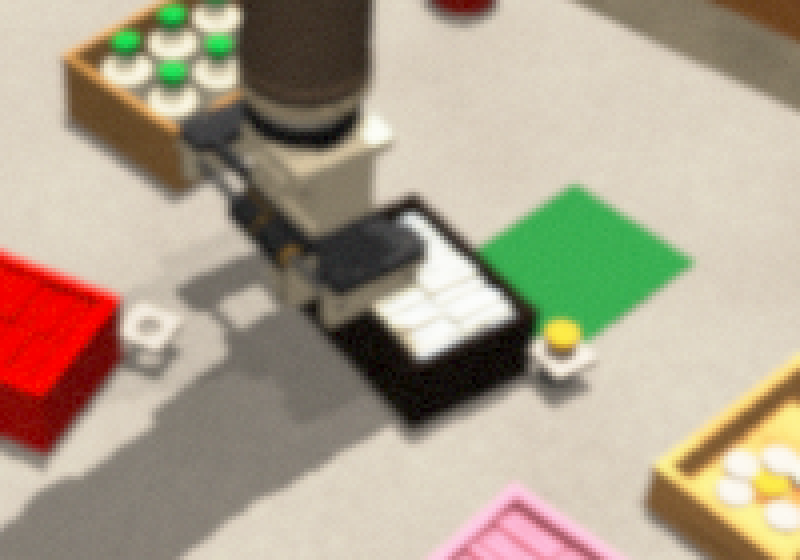

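The box is turning flat, its far corner now at (415,200), at about 10 N. I continue along the arc.

>>> {"api": "move_arm", "payload": {"steps": "0 -0.005 0.004 0.035 255; 0 -0.010 0.008 0.070 255; 0 -0.015 0.012 0.105 255; 0 -0.020 0.016 0.140 255; 0 -0.026 0.019 0.175 255; 0 -0.031 0.022 0.209 255; 0 -0.037 0.026 0.244 255; 0 -0.043 0.028 0.279 255; 0 -0.049 0.031 0.314 255; 0 -0.055 0.034 0.349 255"}}

```text
clock: 4.52
position: [0.5627, 0.0094, 0.024]
ee_rot: [-0.757, 1.435, 0.759]
force: [-3.5, -0.4, -1.0]
width: 0.002
```

```bash
python3 - <<'E'
from h import *
from plan import *
s=arm.observe();print(s['position'],s['force'].round(1))
c=np.array([*onarc(55.8),.024,55.8]);print(c)
d=grab('top'); cv2.imwrite('pics/top4.png',d['img'][80:220,150:350].repeat(4,0).repeat(4,1))
E
```

```text
[0.56273518 0.00936496 0.02403139] [-3.5 -0.4 -1. ]
[5.61250136e-01 7.99233304e-03 2.40000000e-02 5.58000000e+01]
```

View pics/top4.png

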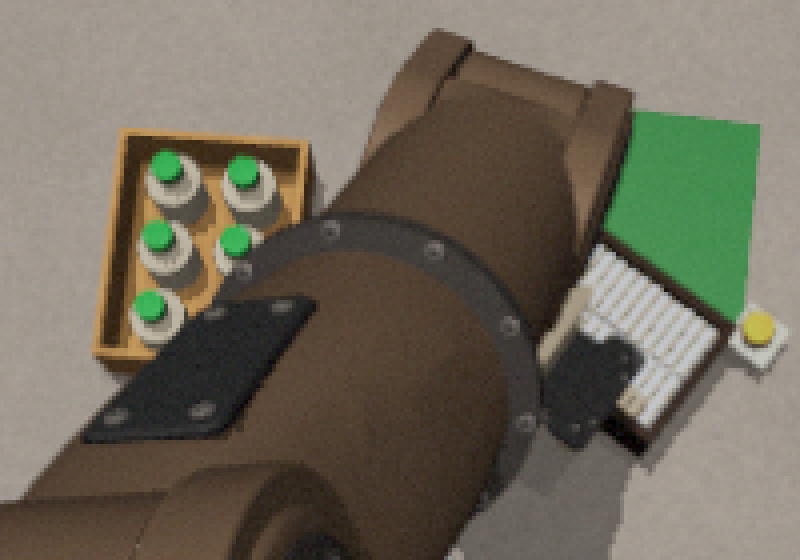

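```bash
python3 - <<'E'
from h import *
from plan import *
d=grab('side'); cv2.imwrite('pics/side4.png',d['img']); 
W=pts(np.load('top.npz'));
# arm height over the carton footprint seen from above (lower bound is side view)
m=(abs(W[...,0]-.627)<.1)&(abs(W[...,1]-.2)<.09);print('top surf over carton',np.nanmax(W[m][:,2]))
V=pts(d);m=(abs(V[...,0]-.627)<.11)&(abs(V[...,1]-.2)<.1)&(V[...,2]>.09);print(m.sum(), V[m][:,2].min() if m.any() else None)
print(arm.observe()['joints'].round(2))
c=np.array([*onarc(55.8),.024,55.8])
print(rows(c,[[*onarc(t),.024,t] for t in 55.8-2*np.arange(1,11)]))
E
```

```text
top surf over carton 0.08487360884995876
5 0.0909442148213826
[-0.44  0.62  0.47  1.95 -0.44  0.67  1.28]
0.000 -0.005 0.004 0.035 255; 0.000 -0.010 0.008 0.070 255; 0.000 -0.015 0.012 0.105 255; 0.000 -0.020 0.016 0.140 255; 0.000 -0.026 0.019 0.175 255; 0.000 -0.031 0.022 0.209 255; 0.000 -0.037 0.026 0.244 255; 0.000 -0.043 0.028 0.279 255; 0.000 -0.049 0.031 0.314 255; 0.000 -0.055 0.034 0.349 255
```

View pics/side4.png

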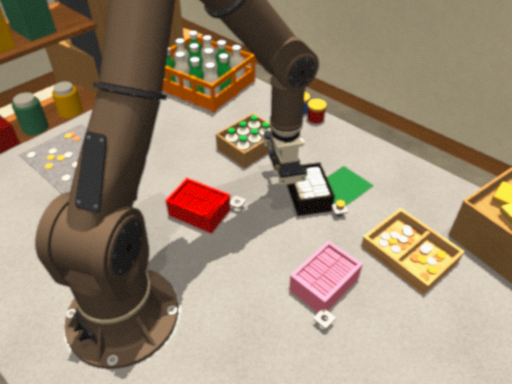

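The side view shows the forearm high above the carton (245,140) and the box turning flat at (312,190). I continue.

>>> {"api": "move_arm", "payload": {"steps": "0 -0.005 0.004 0.035 255; 0 -0.010 0.008 0.070 255; 0 -0.015 0.012 0.105 255; 0 -0.020 0.016 0.140 255; 0 -0.026 0.019 0.175 255; 0 -0.031 0.022 0.209 255; 0 -0.037 0.026 0.244 255; 0 -0.043 0.028 0.279 255; 0 -0.049 0.031 0.314 255; 0 -0.055 0.034 0.349 255"}}

```text
clock: 5.45
position: [0.627, 0.0065, 0.0239]
ee_rot: [-0.488, 1.516, 0.491]
force: [-3.7, 0.8, 0.1]
width: 0.006
```

```bash
python3 - <<'E'
from h import *
from plan import *
from scipy.spatial.transform import Rotation as R
s=arm.observe();print(s['position'],s['force'].round(1));z=R.from_rotvec(s['ee_rot']).as_matrix()[:,2];print('yaw',np.degrees(np.arctan2(z[1],z[0])))
c=np.array([*onarc(35.8),.024,35.8]);print(c)
d=grab('side'); cv2.imwrite('pics/side5.png',d['img'][120:260,200:400].repeat(4,0).repeat(4,1))
E
```

```text
[0.62696141 0.00652918 0.02388948] [-3.7  0.8  0.1]
yaw 35.8107076817348
[6.25269492e-01 5.07947697e-03 2.40000000e-02 3.58000000e+01]
```

View pics/side5.png

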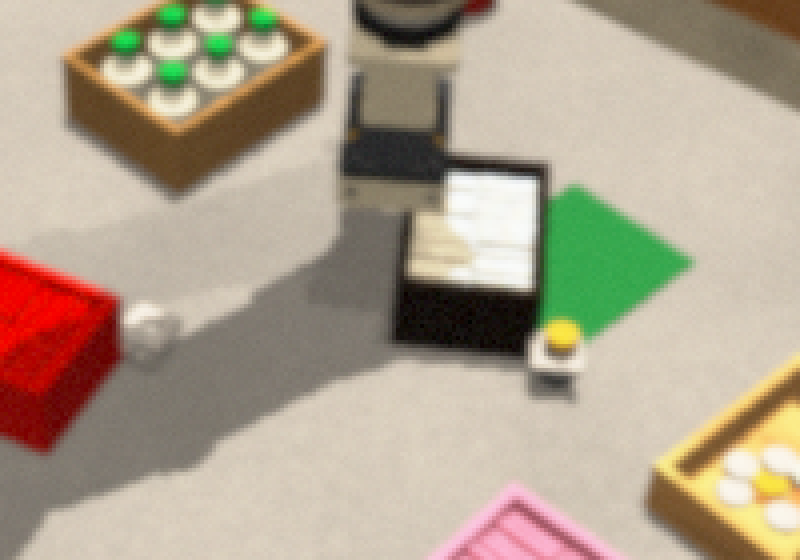

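The box is about halfway round, flat, at (475,250), and the carton is untouched. Another 20°.

>>> {"api": "move_arm", "payload": {"steps": "0 -0.005 0.004 0.035 255; 0 -0.010 0.008 0.070 255; 0 -0.015 0.012 0.105 255; 0 -0.020 0.016 0.140 255; 0 -0.026 0.019 0.175 255; 0 -0.031 0.022 0.209 255; 0 -0.037 0.026 0.244 255; 0 -0.043 0.028 0.279 255; 0 -0.049 0.031 0.314 255; 0 -0.055 0.034 0.349 255"}}

```text
clock: 6.33
position: [0.6869, -0.0181, 0.0238]
ee_rot: [-0.216, 1.561, 0.218]
force: [-3.5, 1.7, -0.7]
width: 0.005
```

```bash
python3 - <<'E'
from h import *
from plan import *
from scipy.spatial.transform import Rotation as R
s=arm.observe();print(s['position'],s['force'].round(1));z=R.from_rotvec(s['ee_rot']).as_matrix()[:,2];print('yaw',np.degrees(np.arctan2(z[1],z[0])))
c=np.array([*onarc(15.8),.024,15.8]);print(c)
print(rows(c,[[*onarc(t),.024,t] for t in 15.8-1.6*np.arange(1,11)]))
d=grab('side'); cv2.imwrite('pics/side6.png',d['img'][120:260,200:400].repeat(4,0).repeat(4,1))
W=pts(d);q=np.zeros(W.shape[:2],bool);q[120:235,285:340]=1;q&=(W[...,2]>.05)&(W[...,2]<.068)&(W[...,1]<-.04)
r=cv2.minAreaRect(W[q][:,:2].astype(np.float32));print(r)
E
```

```text
[ 0.68688873 -0.01813288  0.0238069 ] [-3.5  1.7 -0.7]
yaw 15.853255628576344
[ 0.68443175 -0.01955362  0.024      15.8       ]
0.000 -0.004 0.003 0.028 255; 0.000 -0.008 0.007 0.056 255; 0.000 -0.012 0.010 0.084 255; 0.000 -0.016 0.013 0.112 255; 0.000 -0.020 0.016 0.140 255; 0.000 -0.025 0.018 0.168 255; 0.000 -0.029 0.021 0.195 255; 0.000 -0.034 0.024 0.223 255; 0.000 -0.038 0.026 0.251 255; 0.000 -0.043 0.028 0.279 255
((0.6471577882766724, -0.09254872798919678), (0.14573334157466888, 0.09982342272996902), 15.351086616516113)
```

View pics/side6.png

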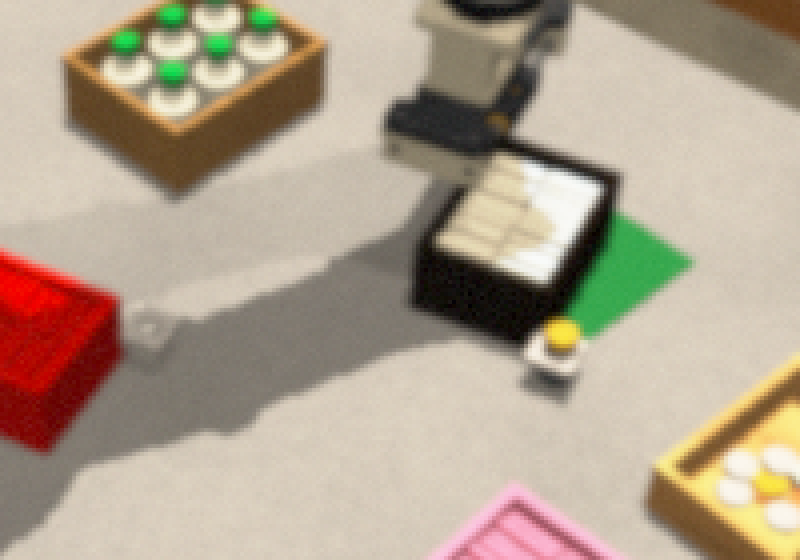

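Box yaw is about 15.4°, which agrees with the tool's 15.9°. I push 16° more and then re-measure before the last few degrees.

>>> {"api": "move_arm", "payload": {"steps": "0 -0.004 0.003 0.028 255; 0 -0.008 0.007 0.056 255; 0 -0.012 0.010 0.084 255; 0 -0.016 0.013 0.112 255; 0 -0.020 0.016 0.140 255; 0 -0.025 0.018 0.168 255; 0 -0.029 0.021 0.195 255; 0 -0.034 0.024 0.223 255; 0 -0.038 0.026 0.251 255; 0 -0.043 0.028 0.279 255"}}

```text
clock: 7.22
position: [0.7263, -0.0524, 0.0238]
ee_rot: [0.005, 1.571, -0.004]
force: [-2.1, 4.8, 1.1]
width: 0.005
```

```bash
cat > box.py <<'E'
from h import *
from plan import *
from scipy.spatial.transform import Rotation as R
def go(tag):
    s=arm.observe();print(s['clock'],s['position'],s['force'].round(1));z=R.from_rotvec(s['ee_rot']).as_matrix()[:,2];print('yaw',np.degrees(np.arctan2(z[1],z[0])))
    for n in ('side','top'):
        d=grab(n);im=d['img'];W=pts(d)
        cr=im[120:260,230:400] if n=='side' else im[90:190,270:400]
        cv2.imwrite(f'pics/{n}{tag}.png',cv2.resize(cr,None,fx=4,fy=4,interpolation=cv2.INTER_CUBIC))
        q=(abs(W[...,2]-.058)<.008)&(W[...,0]>.57)&(W[...,0]<.78)&(W[...,1]<-.03)&(W[...,1]>-.21)
        q=cv2.morphologyEx(q.astype(np.uint8),cv2.MORPH_OPEN,np.ones((3,3)))>0
        P=W[q][:,:2].astype(np.float32)
        r=cv2.minAreaRect(P);print(n,len(P),r)
        for sg in (1,-1):
            xs=[];ys=[]
            for x0 in np.arange(.61,.73,.006):
                k=P[(P[:,0]>=x0)&(P[:,0]<x0+.006)]
                if len(k)>3: xs.append(x0+.003);ys.append((k[:,1]*sg).max()*sg)
            if len(xs)>3:
                k=np.polyfit(xs,ys,1);print('  long edge',sg,np.degrees(np.arctan(k[0])).round(2),np.polyval(k,.67).round(4))
E
python3 - <<'E'
from box import *
go(7)
E
```

```text
7.2167 [ 0.72628351 -0.05244977  0.02377125] [-2.1  4.8  1.1]
yaw -0.31371723454394995
side 1160 ((0.668221116065979, -0.11070729792118073), (0.111544169485569, 0.14554022252559662), 87.52466583251953)
  long edge 1 -1.59 -0.065
  long edge -1 -1.86 -0.1643
top 1093 ((0.6688960790634155, -0.11388833820819855), (0.09864415228366852, 0.14077387750148773), 87.6675033569336)
  long edge 1 -24.08 -0.0873
  long edge -1 -2.53 -0.1624
```

View pics/side7.png

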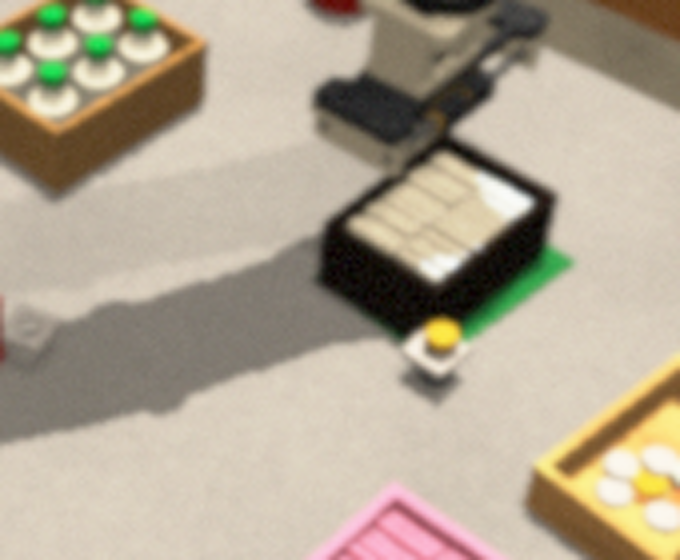

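View pics/top7.png

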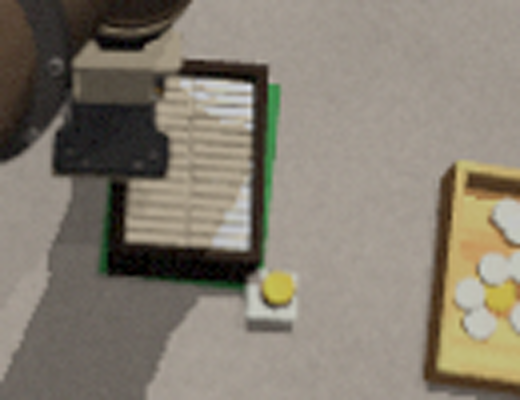

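The box is now about 2° ccw clockwise-side of world x (yaw about -2°). A green strip still shows on its right at (275,150), so about 3.5° remain. I push about 3° more, slowly.

```bash
python3 - <<'E'
from plan import *
c=np.array([*onarc(-.2),.024,-.2])
print(rows(c,[[*onarc(t),.024,t] for t in -.2-.4*np.arange(1,9)]))
E
```

```text
0.000 -0.001 0.001 0.007 255; 0.000 -0.002 0.002 0.014 255; 0.000 -0.003 0.003 0.021 255; 0.000 -0.004 0.003 0.028 255; 0.000 -0.005 0.004 0.035 255; 0.000 -0.006 0.005 0.042 255; 0.000 -0.007 0.006 0.049 255; 0.000 -0.008 0.007 0.056 255
```

>>> {"api": "move_arm", "payload": {"steps": "0 -0.001 0.001 0.007 255; 0 -0.002 0.002 0.014 255; 0 -0.003 0.003 0.021 255; 0 -0.004 0.003 0.028 255; 0 -0.005 0.004 0.035 255; 0 -0.006 0.005 0.042 255; 0 -0.007 0.006 0.049 255; 0 -0.008 0.007 0.056 255; 0 -0.008 0.007 0.056 255; 0 -0.008 0.007 0.056 255"}}

```text
clock: 8.15
position: [0.7331, -0.061, 0.0237]
ee_rot: [0.046, 1.57, -0.047]
force: [0.6, 1.5, -1.9]
width: 0.006
```

```bash
python3 - <<'E'
from box import *
go(8)
E
```

```text
8.15 [ 0.73305313 -0.0610053   0.02373967] [ 0.6  1.5 -1.9]
yaw -3.3975397104876577
side 1197 ((0.670799732208252, -0.11784346401691437), (0.10702256858348846, 0.1454286128282547), 84.8966293334961)
  long edge 1 -4.01 -0.0695
  long edge -1 -4.94 -0.1699
top 1079 ((0.6719452142715454, -0.11837399750947952), (0.09863489866256714, 0.14151452481746674), 84.58413696289062)
  long edge 1 -28.75 -0.0885
  long edge -1 -5.6 -0.1667
```

View pics/top8.png

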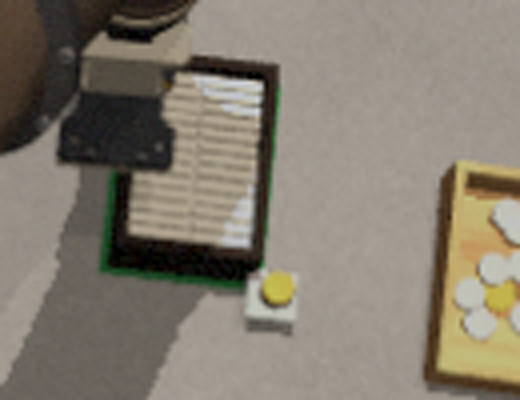

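The box yaw reads about -5.1° against the mat's -5.7°, and the strips are nearly even. I back off and rise so I can measure without the gripper in the way.

>>> {"api": "move_arm", "payload": {"steps": "0 0.008 0 0 255; 0 0.020 0 0 255; 0 0.032 0 0 255; -0.015 0.040 0 0 255; -0.040 0.044 0 0 255; -0.070 0.044 0 0 255; -0.100 0.044 0 0 255; -0.130 0.044 0 0 255; -0.160 0.044 0 0 255; -0.180 0.044 0 0 255"}}

```text
clock: 9.08
position: [0.7362, -0.016, 0.2085]
ee_rot: [0.045, 1.566, -0.046]
force: [0.4, 0.4, 0.2]
width: 0.001
```

>>> {"api": "move_arm", "payload": {"steps": "0 0.015 -0.015 0 255; 0 0.03 -0.04 0 255; 0 0.05 -0.07 0 255; 0 0.08 -0.10 0 255; 0 0.11 -0.13 0 255; 0 0.14 -0.155 0 255; 0 0.17 -0.18 0 255; 0 0.20 -0.20 0 255; 0 0.225 -0.215 0 255; 0 0.24 -0.22 0 255"}}

```text
clock: 9.92
position: [0.527, 0.2409, 0.2045]
ee_rot: [0.044, 1.572, -0.04]
force: [0.7, 0.4, -0.6]
width: 0.004
```

```bash
python3 - <<'E'
from box import *
go(9)
E
```

```text
9.9167 [0.52700346 0.24088449 0.20452975] [ 0.7  0.4 -0.6]
yaw -3.0776154272780722
side 1195 ((0.671457827091217, -0.11836965382099152), (0.10338328778743744, 0.14323042333126068), 84.95269775390625)
  long edge 1 -5.03 -0.0694
  long edge -1 -4.92 -0.1695
top 1387 ((0.6724303960800171, -0.11779902130365372), (0.10172376036643982, 0.1407679319381714), 85.10769653320312)
  long edge 1 -4.46 -0.0687
  long edge -1 -5.63 -0.1666
```

View pics/top9.png

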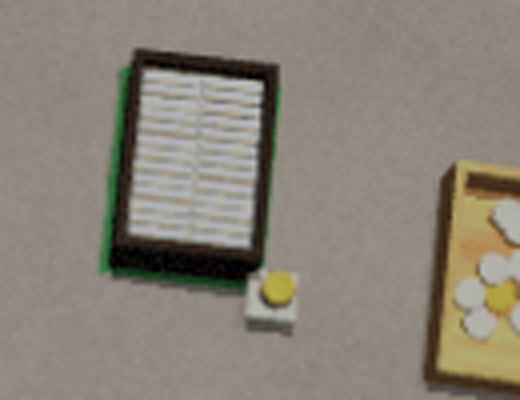

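View pics/side9.png

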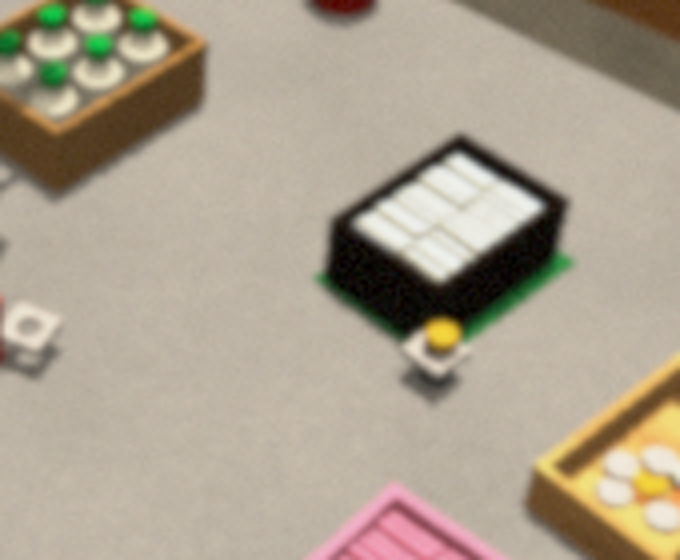

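Unobstructed, the box yaw is -5.0° against the mat's -5.7°, and its centre is (0.672,-0.118) against (0.675,-0.121). Both errors fit being slightly short of the turn, and there is time left, so I return for a small nudge of about 0.8°.

>>> {"api": "move_arm", "payload": {"steps": "0 -0.015 0.01 0 255; 0 -0.04 0.03 0 255; 0 -0.07 0.055 0 255; 0 -0.10 0.08 0 255; 0 -0.13 0.11 0 255; 0 -0.16 0.14 0 255; 0 -0.19 0.17 0 255; 0 -0.215 0.195 0 255; 0 -0.232 0.21 0 255; 0 -0.240 0.22 0 255"}}

```text
clock: 10.85
position: [0.7363, -0.023, 0.2048]
ee_rot: [0.048, 1.569, -0.053]
force: [0.1, 0.4, 0.0]
width: 0.006
```

>>> {"api": "move_arm", "payload": {"steps": "0.02 0 0 0 255; 0.045 0 0 0 255; 0.07 0 0 0 255; 0.095 0 0 0 255; 0.12 0 0 0 255; 0.14 0 0 0 255; 0.16 0 0 0 255; 0.172 0 0 0 255; 0.18 0 0 0 255; 0.18 0 0 0 255"}}

```text
clock: 11.68
position: [0.7348, -0.0169, 0.0227]
ee_rot: [0.046, 1.572, -0.047]
force: [0.3, 0.4, 0.5]
width: 0.002
```

```bash
python3 - <<'E'
from box import *
s=arm.observe();print(s['position'],s['force'].round(1));z=R.from_rotvec(s['ee_rot']).as_matrix()[:,2];print(np.degrees(np.arctan2(z[1],z[0])))
E
```

```text
[ 0.73476325 -0.01694042  0.02270862] [0.3 0.4 0.5]
-3.405029206389646
```

Contact is 44 mm away along -y. I go to 46.5 mm with a turn of 0.012.

>>> {"api": "move_arm", "payload": {"steps": "0 -0.012 0 0 255; 0 -0.024 0 0 255; 0 -0.033 0 0 255; 0 -0.039 0 0 255; 0 -0.042 0 0 255; 0 -0.044 0 0.003 255; 0 -0.045 0.001 0.006 255; 0 -0.046 0.001 0.009 255; 0 -0.0465 0.001 0.012 255; 0 -0.0465 0.001 0.012 255"}}

```text
clock: 12.52
position: [0.7339, -0.0612, 0.0238]
ee_rot: [0.056, 1.57, -0.053]
force: [-1.5, 5.1, 3.2]
width: 0.007
```

```bash
python3 - <<'E'
from box import *
go(10)
E
```

```text
12.5167 [ 0.73394892 -0.0612438   0.02377357] [-1.5  5.1  3.2]
yaw -4.00467954253901
side 1164 ((0.6717910170555115, -0.11842729151248932), (0.10656145215034485, 0.14481835067272186), 86.32916259765625)
  long edge 1 -4.6 -0.0697
  long edge -1 -4.9 -0.17
top 1108 ((0.6719917058944702, -0.11838757991790771), (0.098796047270298, 0.14118608832359314), 84.28795623779297)
  long edge 1 -29.04 -0.0887
  long edge -1 -5.73 -0.1668
```

Contact only (5 N), with no real motion. I add about 3 mm.

>>> {"api": "move_arm", "payload": {"steps": "0 -0.0005 0 0 255; 0 -0.001 0 0.004 255; 0 -0.0015 0.001 0.004 255; 0 -0.002 0.001 0.008 255; 0 -0.0025 0.001 0.01 255; 0 -0.003 0.001 0.012 255; 0 -0.003 0.001 0.012 255; 0 -0.003 0.001 0.012 255"}}

```text
clock: 13.28
position: [0.7354, -0.0639, 0.0238]
ee_rot: [0.065, 1.569, -0.062]
force: [2.3, 4.9, 0.7]
width: 0.006
```

```bash
python3 - <<'E'
from box import *
go(11)
E
```

```text
13.2833 [ 0.73542206 -0.06393413  0.02377813] [2.3 4.9 0.7]
yaw -4.648320564204416
side 1213 ((0.6720755696296692, -0.11766617000102997), (0.11025260388851166, 0.14794249832630157), 85.46168518066406)
  long edge 1 -3.88 -0.0706
  long edge -1 -5.42 -0.1716
top 1022 ((0.6728417277336121, -0.12008053064346313), (0.09850548952817917, 0.1410263180732727), 83.58380889892578)
  long edge 1 -28.09 -0.0893
  long edge -1 -6.62 -0.1681
```

Moved about 0.8°. I retreat and check.

>>> {"api": "move_arm", "payload": {"steps": "0 0.006 0 0 255; 0 0.018 0 0 255; 0 0.032 0 0 255; -0.015 0.042 0 0 255; -0.040 0.047 0 0 255; -0.070 0.047 0 0 255; -0.100 0.047 0 0 255; -0.130 0.047 0 0 255; -0.160 0.047 0 0 255; -0.180 0.047 0 0 255"}}

```text
clock: 14.22
position: [0.7391, -0.0185, 0.2084]
ee_rot: [0.064, 1.566, -0.065]
force: [0.7, -0.2, -0.2]
width: 0.005
```

>>> {"api": "move_arm", "payload": {"steps": "0 0.015 -0.015 0 255; 0 0.03 -0.04 0 255; 0 0.05 -0.07 0 255; 0 0.08 -0.10 0 255; 0 0.11 -0.13 0 255; 0 0.14 -0.155 0 255; 0 0.17 -0.18 0 255; 0 0.20 -0.20 0 255; 0 0.225 -0.215 0 255; 0 0.24 -0.22 0 255"}}

```text
clock: 15.05
position: [0.5362, 0.2433, 0.2044]
ee_rot: [0.063, 1.571, -0.059]
force: [0.1, -0.1, 0.1]
width: 0.003
```

```bash
python3 - <<'E'
from box import *
go(12); d=grab('top');cv2.imwrite('pics/topfull.png',d['img'])
E
```

```text
15.05 [0.5361694  0.24325582 0.20436752] [ 0.1 -0.1  0.1]
yaw -4.444814082985441
side 1220 ((0.6718489527702332, -0.12088994681835175), (0.10324926674365997, 0.1452677994966507), 83.1968002319336)
  long edge 1 -6.45 -0.0711
  long edge -1 -6.31 -0.1717
top 1367 ((0.6726264357566833, -0.11872495710849762), (0.10160762816667557, 0.1407124251127243), 83.35462951660156)
  long edge 1 -5.21 -0.0703
  long edge -1 -6.68 -0.1682
```

View pics/topfull.png

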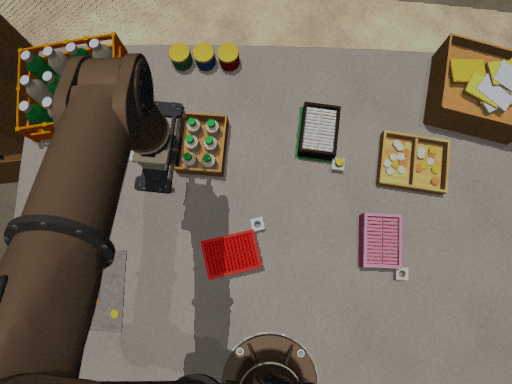

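View pics/side12.png

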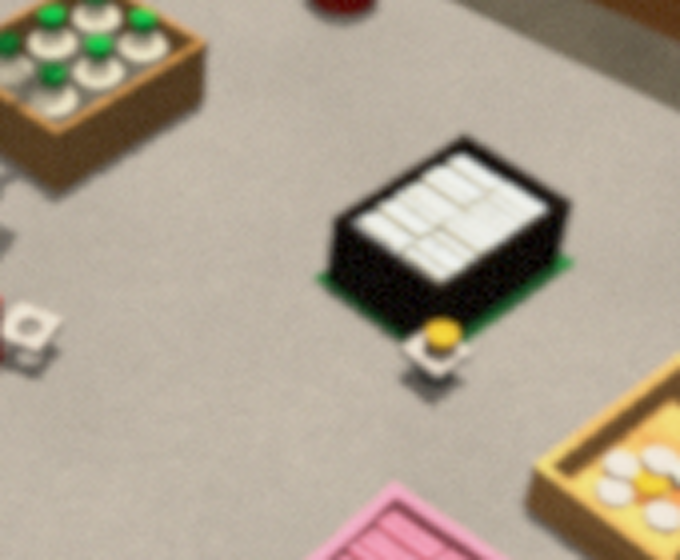

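The box sits at (319,131) inside an even green border. Its yaw is about -6.2° against the mat's -5.7°, and its centre is within about 3 mm. The carton and tray look unmoved, so I check them numerically and hand in.

```bash
python3 - <<'E'
from h import *
a=cv2.imread('pics/top0.png',0);b=cv2.imread('pics/topfull.png',0)
for n,(r0,r1,c0,c1) in dict(tray=(125,200,372,455),carton=(108,180,184,232)).items():
    print(n,cv2.phaseCorrelate(a[r0:r1,c0:c1].astype(np.float32),b[r0:r1,c0:c1].astype(np.float32)))
print(arm.observe()['dq'].round(3))
print(arm.sign_off())
E
```

```text
tray ((-0.009933255060303736, 0.49827537044759396), 0.9979903869628907)
carton ((0.06702740947234176, 0.031707431803454256), 0.8804263467038119)
[ 0.05  -0.003  0.032  0.013  0.012 -0.006  0.015]
the job is handed in; nothing more can be done
None
```

I pushed the dark candle box about 91° clockwise round its pin with the shut fingers. I then gave it one small corrective nudge of roughly 1°, backed the gripper well clear and handed the job in at about 15 s.

**Box on the mat:** in the last pictures the box stands flat inside the green border. Its centre is about (0.672, -0.120) against the mat's (0.675, -0.121), roughly 3 mm off.

**Angle:** the box yaw is about -6.2° against -5.7° for the mat. The separate edge readings did not fully agree, running from -5.2° to -6.8°.

**Forces:** the wrist force was about 12 N at most in the readings at the end of each move. I did not record it during the moves.

**Bystanders:** the carton did not move by image correlation. The same check gave 0.5 px (about 1 mm) for the tray. That is probably an artefact of the odd crop height, since the arm never came near the tray. The red and pink boxes look unmoved by eye.

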